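# Change the microscope over to phase contrast

### The arm

A 6-joint arm with a two-finger parallel gripper is mounted at the origin on the work surface. World frame = base frame: x ahead of the robot, y to its left, z up, the work surface at z = 0. Lengths are in m, angles in rad, forces in N, time in s.
With the tool pointing down it reaches from about 0.375 to 0.9 m from the base axis. Payload 3.1 kg.
Tool frame: the origin (TCP) lies at the very end of the fingers, on their centre line; the grasp point (between the pads) lies 19 mm behind it (bot.tcp_to_grasp is the z of the grasp point in the tool frame, in m); z points along the fingers, y is the line along which they close (so a half turn about z gives the same grasp; the last joint's range is limited). The gripper opens to 87 mm and grips with 3 to 60 N. Pads are 19 mm wide; open, the fingers measure 117 mm over their backs; the gripper's body (75 mm by 190 mm) begins 51 mm behind the grasp point.
Start: joints at [-1.377, 0.527, 1.433, -0, 1.181, -0.178], TCP at [0.228, -0.582, 0.223] pointing down, gripper open.
Joint ranges: [-3.08, 3.08], [-0.75, 2.2], [0.22, 2.44], [-1.43, 4.57], [0, 2.65], [-2.85, 2.85]. Speed limits (rad/s): [2.79, 2.79, 3.14, 3.14, 3.14, 3.14].

### API

Orientations are given as a unit quaternion [x, y, z, w].
In Python, from plant import bot gives the robot as it stands. The module is installed in compiled form; this text tells all that it offers.
- The arm moves only by the tool step_arm, never from a script. Its argument "rows" is text: rows parted by semicolons, each of 7 numbers parted by spaces: the shift along the world's x, y, z as a fraction of full scale, then the turn, a rotation vector about the world's x, y, z as a fraction of full scale, then the opening, from -1 (shut) to 1 (fully open). In form: tx ty tz ax ay az gripper; .... A call has 1 to 10 rows; each row shifts and turns the commanded pose from where the row before left it; what a row does not reach is not made up. Full scale, the value 1, is 30 mm for a shift and 30 degrees for a turn. A row lasts 1/10 s, in which the tool goes at most 50 mm and 8.59 degrees, less where a joint would pass 70% of its speed; a pose out of reach is approached as far as the arm can. A call with a number of a shift or a turn outside -1 to 1 is refused whole. A call with a gripper value outside its range is refused whole. The fingers move at their own pace and stop on an object; "force" is the grip in N (left out, the last holds). Time passes only in rows, so rows that do not move let the fingers close. It gives the time, the measured TCP pose, the force, the opening and the grip force at its end, in the units of the state.
- bot.sense(): the state, without advancing time (a new reading comes with each control period).
- bot.snapshot(name): name is "side" or "top"; returns the picture (480x640x3 uint8, blue, green, red); there is no depth.
- bot.get_calibration(name): a dict with "vertical_fov" (degrees; the focal length in pixels is half the picture's height over the tangent of half this angle, whatever the lens; pixels are square), "cx", "cy" (the principal point, pixels), "R" (3x3) and "t" (3): a world point X has camera coordinates R X + t. Camera axes: x right, y down, z forward; pixel columns grow to the right and rows downward; lengths in m; the calibration is good to about 2 mm. A picture is of the moment at which its call begins. get_calibration takes no time and is no camera call.
- bot.hand_in(): hands the job in; it is judged then, once.
The state is a dict: "clock": time; "qpos": joint angles; "qvel": joint speeds; "joint_efforts": joint torques, N m; "ee_pos": TCP position; "ee_rot": TCP orientation; "force": force on the tool from outside, world axes, zero at the start; "wrist_torque": the same for the moment, N m; "grip_width": opening from 0.0 (shut) to 1.0 (fully open); "finger_force": force on a finger pad.
Only numpy, scipy, OpenCV 4.12 (cv2) and the standard library are available. Lean on these libraries where they do the work, as an engineer would, in place of code of your own. Each camera call takes 0.05 s, during which the arm holds its last target. There are 200 camera calls.

### The job

The phase objective is already in place: finish changing this microscope over to phase contrast. Draw the condenser's phase slider all the way out to its end stop (past the click halfway and through the last click until it stops dead), and swing the iris lever below the stage fully round to its open stop, counter-clockwise as seen from above; the order is free. Let go of both, do not shove the microscope about on the bench, and leave the counting chamber on its stage and the things around it where they are.

Things in the scene. Friction and masses are not known exactly. Their poses are not given: they have to be found in the camera images.
- microscope: White trinocular microscope with black stage, 6.5 kg, loose on rubber feet (a shove of 30 to 45 N shifts it). Origin on the bench on the optical axis; z up; +x to the limb (back), -x the open front, +y the side where the phase slider comes out. In this frame, mm: foot x -100..135, y +-83, to z 48; lens mount radius 28 to z 59; focus knobs x 82..130, |y| 27..63, z 62..110.
- stage_centre (a point): Centre of the stage's top. Stage plate in microscope frame, mm: x -54..76, y +-63, z 165..177, with an 8 high bar on it at x 43..57. It overhangs slider tab and lever ball, so a vertical gripper cannot reach them: come from outside its edge, tool leaning out 35 to 45 degrees. Below it: condenser radius 31, z 85..164; drive knobs x 33..59, y -63..-37, z 112..165.
- foot_back (a point): Middle of the back face of the microscope's foot (microscope frame 135, 0, 28 mm). Above it, mm: limb x 85..135, y +-28, to z 308; arm forward to x -43, y +-28, z 268..308; nosepiece radius 33 above z 236, objective radius 12 down to z 187; head and camera x -35..56, y +-34, to z 485; eyepieces slope up to the back.
- phase_slider (a joint): Phase slider travel, m: 0 pushed in, 0.044 drawn out along the microscope's +y to a rigid end stop. About 3.5 N of friction; sprung clicks stand in the way: the pull rises to 10 to 15 N in all at 0.0125..0.016, 0.0225..0.026 (it seats between, at 0.021) and 0.038..0.0415 (grip firmly, 20 N or more); past the last it snaps on to the end stop. It stays where it is left.
- phase_tab (a point): Centre of the slider's finger tab: ribbed grey block 10 mm wide (microscope x), 18 long (y, along the slide), 16 high, on the slider's outer end; 127 mm above the bench, 38 below the stage's underside. At joint 0 it is at microscope x 0, y 55 mm, just under the stage's edge (y 63). Behind it an 8 wide, 10 long stem, then a plate 24 wide, 6 thick.
- iris_lever (a joint): Iris lever angle, rad: 0 is iris closed, 1.1 the open stop (rigid), growing counter-clockwise from above about the optical axis. Takes about 2.5 N at the ball to move; it stays where it is left.
- iris_ball (a point): Centre of the black 12 mm ball ending the iris lever (pin 5.6 mm thick), 66 mm from the optical axis, 105 above the bench, 60 below the stage's underside. At joint 0 it points 30 degrees to the +y side of the microscope's front (-x), at 1.1 rad 33 degrees to the -y side; the stage's front edge is at x -54 mm.
- chamber: Glass counting chamber, 34 x 75 x 4 mm, lying loose on the middle of the stage. Origin: centre of its underside. Leave alone.
- mouse: Black and grey computer mouse, 100 x 58 x 34 mm, in front of the microscope. Leave alone.
- tally: Steel hand tally counter, 48 mm round, 38 mm high, with a finger ring, beside the microscope on the slider side. Leave alone.
- oil_bottle: Small amber bottle, 32 mm round, 62 mm high, beside the microscope's limb on the slider side. Leave alone.
- pen_pot: Steel pot, 74 mm round, 100 mm high, pens to 155 mm. Leave alone.
- slide_box: Grey box with a white lid, 100 x 86 x 41 mm. Leave alone.
- remote: White remote control lying flat, 155 x 50 x 20 mm. Leave alone.

How it is judged:
By the outcome, as a careful person would: the job done as asked, in the order asked, and still so for the second after the job is handed in, with the robot touching nothing.
It also fails if it takes over 72 s, if anything falls off the work surface, if the arm or the gripper's body presses on something with over 40 N, if the wrist force passes 120 N, or if a joint passes its speed limit or range.

## Working session

There is one attempt and no reset: what is moved stays moved. The work goes in short steps, Python scripts to look and compute and a tool call to move; the robot and the scene stay as the last step left them, time stands still between calls to the robot, and variables do not carry over. Pictures are saved under pics/ and viewed, at most 10 in all, crops included, and the job is handed in when it is done.

Besides the shell and the picture viewer there is one more tool, called after "Call:" by a JSON object that holds its "fn" and its "kwargs", one argument or row to a line. step_arm: Moves the arm, as the interface text tells. Its arguments: {"type":"object","properties":{"rows":{"type":"string"},"force":{"type":"number"}},"required":["rows"]}

```bash
mkdir -p pics
python3 - <<'E'
from plant import bot
import cv2, numpy as np
for n in ("side","top"):
    im=bot.snapshot(n); cv2.imwrite(f"pics/{n}0.png",im)
    c=bot.get_calibration(n); print(n,c, -np.array(c["R"]).T@np.array(c["t"]))
s=bot.sense(); print(s["clock"],s["ee_pos"],s["ee_rot"],s["force"],s["grip_width"],bot.tcp_to_grasp)
E
```

```text
side {'vertical_fov': 42.92672773794702, 'cx': 320.8718468099423, 'cy': 236.8815166657727, 'R': array([[-0.98444162, -0.17492579, -0.0166032 ],
       [-0.12487784,  0.76298292, -0.63424175],
       [ 0.12361319, -0.6223006 , -0.77295649]]), 't': array([0.56450455, 0.1674543 , 1.46031969])} [0.39611832 0.87973945 1.24434268]
top {'vertical_fov': 44.73341687843771, 'cx': 312.99852523785216, 'cy': 242.1888762946837, 'R': array([[-0.0246869 , -0.99964916, -0.00959738],
       [-0.9842703 ,  0.02598482, -0.17474771],
       [ 0.17493579,  0.00513243, -0.98456647]]), 't': array([-0.0022028 ,  0.60461515,  1.59192197])} [ 0.31656623 -0.02608328  1.67298696]
0.1 [ 0.22754173 -0.58139484  0.22164418] [ 9.82675005e-01  1.85334318e-01 -1.80793016e-06 -1.01267144e-03] [-0.97018069 -0.81711311  0.52697188] 1.0012724257116403 -0.0187
```

View pics/side0.png

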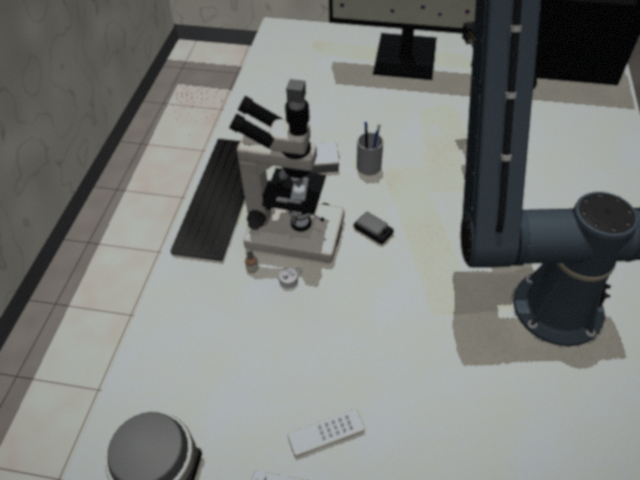

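View pics/top0.png

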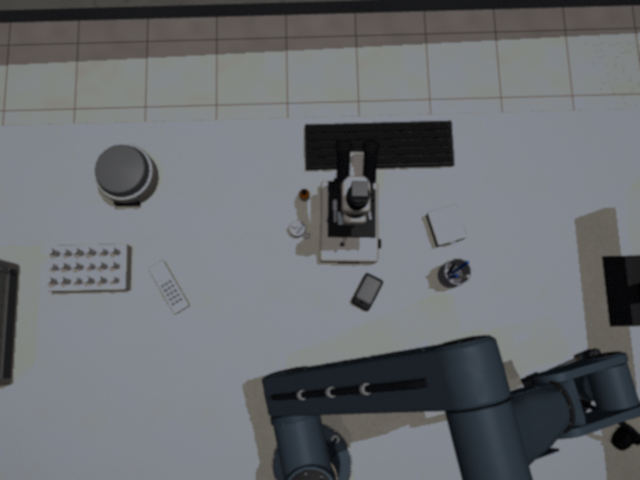

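The side view shows the microscope around (290,200), its foot front-right at (340,225), mouse (373,227), tally (289,276), bottle (252,262). In the top view the foot front edge lies at (320..378, 262), tally (297,229), bottle (304,194), mouse (367,291).

Run:
```python
import cv2,numpy as np
a=cv2.imread("pics/top0.png")[170:320,285:405]; b=cv2.imread("pics/side0.png")[150:290,230:400]
def up(i,f): return cv2.resize(i,None,fx=f,fy=f,interpolation=cv2.INTER_CUBIC)
g=lambda i: np.clip(255*(i/255.)**0.6,0,255).astype(np.uint8)
cv2.imwrite("pics/topc.png",g(up(a,4))); cv2.imwrite("pics/sidec.png",g(up(b,4)))
```

```text
(no output)
```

View pics/topc.png

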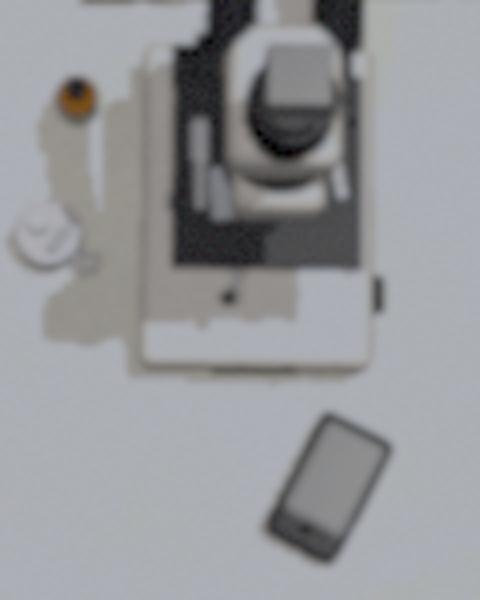

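View pics/sidec.png

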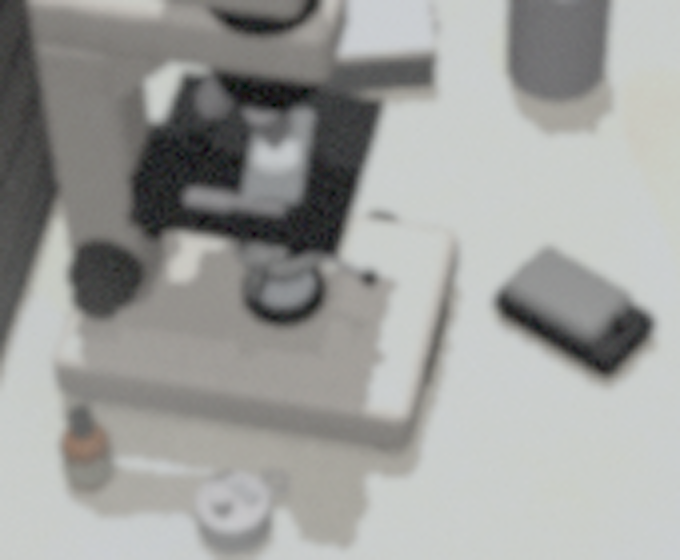

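The top crop shows the iris ball at crop (229,297), stage front corners (174,267) and (361,267), foot front edge at row ~364. In the side crop, ball (369,277), stage front corners about (332,252) and (382,102), and the slider tab's darker grey near (262,255).

```bash
cat > h.py <<'E'
from plant import bot
import numpy as np, cv2
from scipy.spatial.transform import Rotation as Ro
def ray(n,u,v):
    c=bot.get_calibration(n); R=np.array(c["R"]); f=240/np.tan(np.radians(c["vertical_fov"])/2)
    d=R.T@np.array([(u-c["cx"])/f,(v-c["cy"])/f,1]); return -R.T@np.array(c["t"]), d/np.linalg.norm(d)
def onz(n,p,z):
    o,d=ray(n,*p); return o+d*(z-o[2])/d[2]
def tri(pt,ps):
    A=[];b=[]
    for n,p in(("top",pt),("side",ps)):
        o,d=ray(n,*p); P=np.eye(3)-np.outer(d,d); A.append(P); b.append(P@o)
    A=np.vstack(A);b=np.hstack(b); x=np.linalg.lstsq(A,b,rcond=None)[0]; return x,np.abs(A@x-b).max()
def proj(n,X):
    c=bot.get_calibration(n); q=np.array(c["R"])@X+np.array(c["t"]); f=240/np.tan(np.radians(c["vertical_fov"])/2)
    return np.array([c["cx"]+f*q[0]/q[2],c["cy"]+f*q[1]/q[2]])
E
python3 - <<'E'
from h import *
np.set_printoptions(precision=4,suppress=True)
t=lambda x,y:((x+.5)/4-.5+285,(y+.5)/4-.5+170)
s=lambda x,y:((x+.5)/4-.5+230,(y+.5)/4-.5+150)
print("ball",tri(t(229,297),s(369,277)), onz("top",t(229,297),.105),onz("side",s(369,277),.105))
print("st +y", onz("top",t(174,267),.177),onz("side",s(332,250),.177))
print("st -y", onz("top",t(361,267),.177),onz("side",s(382,102),.177))
print("foot", onz("top",t(143,362),.048),onz("top",t(373,362),.048))
print("foot side +y front", onz("side",s(405,420),.046),"-y front",onz("side",s(455,235),.046), "back +y",onz("side",s(58,365),.046))
print("tally",onz("top",t(47,235),.038),"bottle",onz("top",t(76,98),.06),"mouse",onz("top",t(330,485),.03))
E
```

```text
ball (array([ 0.5875, -0.0966,  0.103 ]), np.float64(0.001199330093746842)) [ 0.5884 -0.0965  0.105 ] [ 0.586  -0.0947  0.105 ]
st +y [ 0.5967 -0.0581  0.177 ] [ 0.599  -0.0503  0.177 ]
st -y [ 0.5935 -0.1799  0.177 ] [ 0.5909 -0.1753  0.177 ]
foot [ 0.5535 -0.0371  0.048 ] [ 0.5493 -0.1987  0.048 ]
foot side +y front [ 0.5533 -0.033   0.046 ] -y front [ 0.5462 -0.1904  0.046 ] back +y [ 0.7774 -0.0407  0.046 ]
tally [0.6484 0.029  0.038 ] bottle [0.743  0.0056 0.06  ] mouse [ 0.4652 -0.1665  0.03  ]
```

Run:
```python
from h import *
ims=[bot.snapshot("side").astype(float) for _ in range(6)]
im=np.mean(ims,0)
O=np.array([.650,-.118,0]);R=Ro.from_euler('z',-.03)
b=im[185:240,270:340]; b=np.clip((b-20)*1.5,0,255).astype(np.uint8)
b=cv2.resize(b,None,fx=11,fy=11,interpolation=cv2.INTER_CUBIC)
for y in (.046,.055,.064,.075):
    p=proj("side",O+R.apply([0,y,.127])); print(y,p,(p-[270,185]+.5)*11)
for X in ([-.054,.063,.177],[-.054,.063,.165],[-.054,-.063,.177],[-.0572,.033,.105]): print(X,(proj("side",O+R.apply(X))-[270,185]+.5)*11)
cv2.imwrite("pics/tab.png",b)
```

```text
0.046 [293.6844562  216.61429185] [266.02901815 353.25721035]
0.055 [292.82470492 219.35154615] [256.5717541  383.36700766]
0.064 [291.95847236 222.10943538] [247.04319601 413.70378916]
0.075 [290.89083456 225.50855354] [235.29918012 451.09408896]
[-0.054, 0.063, 0.177] [482.00257148 293.5485032 ]
[-0.054, 0.063, 0.165] [483.46687251 330.86008111]
[-0.054, -0.063, 0.177] [ 600.91312935 -117.46302746]
[-0.0572, 0.033, 0.105] [532.75619735 411.71759061]
```

View pics/tab.png

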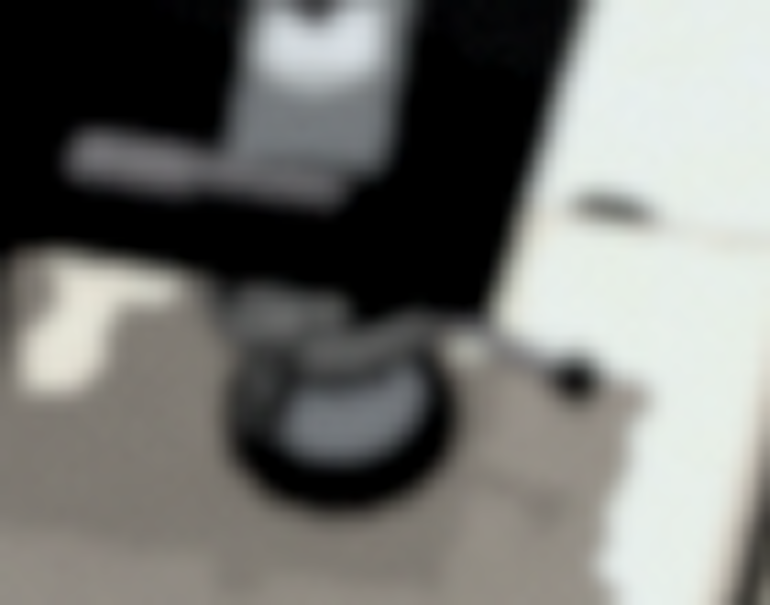

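The picture shows the iris ball at crop (575,378) as triangulated, and the dark tab blob near (258,388), matching slider ≈ 0 with the microscope at about (0.650, -0.118), yaw ≈ -1.7°. Moving to the front for the lever first.

Call:
{"fn": "step_arm", "kwargs": {
  "rows": "0.4 0.8 0.3 0 0 -0.256 -0.35; 0.45 0.85 0.2 0 0 -0.256 -0.35; 0.45 0.85 0.1 0 0 -0.256 -0.35; 0.45 0.85 0.1 0 0 0 -0.35; 0.45 0.85 0.1 0 0 0 -0.35; 0.45 0.85 0.1 0 0 0 -0.35; 0.45 0.85 0.1 0 0 0 -0.35; 0.45 0.85 0.1 0 0 0 -0.35; 0.45 0.85 0.1 0 0 0 -0.35; 0.45 0.85 0.1 0 0 0 -0.35",
  "force": 25
}}

```text
clock: 1.4
ee_pos: [0.3616, -0.3275, 0.2618]
ee_rot: [1.0, -0.015, 0.0, 0.0]
force: [0.4, 0.2, 1.4]
grip_width: 0.326
finger_force: 0.0
```

Call:
{"fn": "step_arm", "kwargs": {
  "rows": "0.5 0.9 0.1 0 0 0 -0.35; 0.5 0.9 0.1 0 0 0 -0.35; 0.5 0.9 0.1 0 -0.25 0 -0.35; 0.5 0.9 0.1 0 -0.25 0 -0.35; 0.5 0.9 0.1 0 -0.25 0 -0.35; 0.5 0.9 0.1 0 -0.25 0 -0.35; 0.5 0.9 0.1 0 -0.25 0 -0.35; 0.5 0.9 0.1 0 -0.25 0 -0.35; 0 0 0 0 0 0 -0.35; 0 0 0 0 0 0 -0.35"
}}

```text
clock: 2.4
ee_pos: [0.4752, -0.1257, 0.2841]
ee_rot: [0.937, -0.009, 0.349, -0.01]
force: [0.3, 0.3, -0.3]
grip_width: 0.326
finger_force: 0.0
```

Call:
{"fn": "step_arm", "kwargs": {
  "rows": "0.46 0.2 -0.9 0 -0.13 0 -0.35; 0.46 0.2 -0.9 0 0 0 -0.35; 0.46 0.2 -0.9 0 0 0 -0.35; 0.46 0.2 -0.9 0 0 0 -0.35; 0.46 0.2 -0.9 0 0 0 -0.35; 0 0 0 0 0 0 -0.35; 0 0 0 0 0 0 -0.35"
}}

```text
clock: 3.1
ee_pos: [0.5411, -0.096, 0.1617]
ee_rot: [0.929, -0.006, 0.371, -0.015]
force: [-0.2, 0.1, 0.4]
grip_width: 0.329
finger_force: 0.0
```

Run:
```python
from h import *
s=bot.sense(); print(s["ee_pos"],Ro.from_quat(s["ee_rot"]).as_matrix().round(3).tolist(),s["qpos"],s["force"])
a=cv2.resize(bot.snapshot("top")[190:290,300:420],None,fx=3.3,fy=3.3,interpolation=cv2.INTER_CUBIC)
b=cv2.resize(bot.snapshot("side")[170:270,250:370],None,fx=3.3,fy=3.3,interpolation=cv2.INTER_CUBIC)
cv2.imwrite("pics/pre.png",np.clip(255*(np.hstack([a,b])/255.)**.6,0,255).astype(np.uint8))
```

```text
[ 0.54113312 -0.09597879  0.16166371] [[0.725, -0.001, 0.688], [-0.023, -0.999, 0.023], [0.688, -0.033, -0.725]] [-0.62791404  0.50517031  2.24564237  2.06218255  0.50043573 -1.01419952] [-0.17266691  0.14718305  0.41695137]
```

View pics/pre.png

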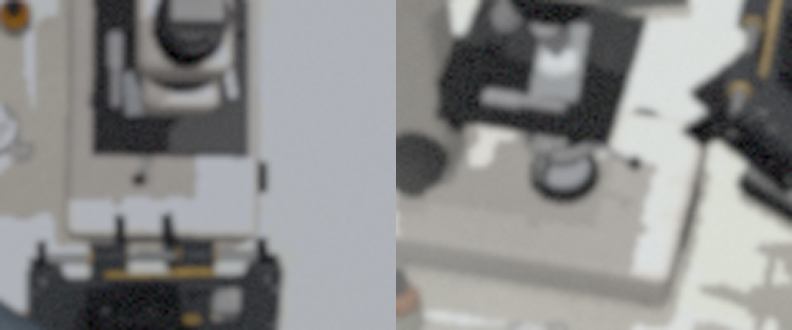

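The picture shows the fingertips (crop 120 and 167) straddling the ball's line (139) from the front, leaning out over the mouse; clear of the stage. Going in.

Call:
{"fn": "step_arm", "kwargs": {
  "rows": "0.5 0 -0.6 0 0 0 -0.35; 0.5 0 -0.6 0 0 0 -0.35; 0.5 0 -0.6 0 0 0 -0.35; 0.47 0 -0.6 0 0 0 -0.35; 0 0 0 0 0 0 -0.35; 0 0 0 0 0 0 -0.35"
}}

```text
clock: 3.8
ee_pos: [0.5993, -0.0958, 0.0914]
ee_rot: [0.928, -0.007, 0.371, -0.014]
force: [-0.5, 0.1, 0.3]
grip_width: 0.326
finger_force: 0.0
```

Call:
{"fn": "step_arm", "kwargs": {
  "rows": "-0.04 -0.25 0 0 0 0 -0.35; -0.04 -0.25 0 0 0 0 -0.35; -0.04 -0.25 0 0 0 0 -0.35; 0 -0.25 0 0 0 0 -0.35; 0.05 -0.25 0 0 0 0 -0.35; 0.05 -0.25 0 0 0 0 -0.35; 0.06 -0.25 0 0 0 0 -0.35; 0 0 0 0 0 0 -0.35; 0 0 0 0 0 0 -0.35"
}}

```text
clock: 4.7
ee_pos: [0.6013, -0.1493, 0.0901]
ee_rot: [0.928, -0.008, 0.371, -0.014]
force: [-0.3, -0.0, 0.2]
grip_width: 0.323
finger_force: 0.0
```

Call:
{"fn": "step_arm", "kwargs": {
  "rows": "0.06 -0.13 0 0 0 0 -0.35; 0.06 -0.13 0 0 0 0 -0.35"
}}

```text
clock: 4.9
ee_pos: [0.6038, -0.1551, 0.0897]
ee_rot: [0.929, -0.006, 0.37, -0.015]
force: [-2.5, 2.6, 0.2]
grip_width: 0.325
finger_force: 1.5
```

Run:
```python
from h import *
s=bot.sense(); print(s["ee_pos"],s["force"],s["wrist_torque"])
a=cv2.resize(bot.snapshot("top")[190:290,300:420],None,fx=3.3,fy=3.3,interpolation=cv2.INTER_CUBIC)
b=cv2.resize(bot.snapshot("side")[170:270,250:370],None,fx=3.3,fy=3.3,interpolation=cv2.INTER_CUBIC)
cv2.imwrite("pics/sw.png",np.clip(255*(np.hstack([a,b])/255.)**.6,0,255).astype(np.uint8))
```

```text
[ 0.6038286  -0.15512991  0.08966541] [-2.47517487  2.63265303  0.15848453] [0.30635673 0.59527494 0.40408655]
```

View pics/sw.png

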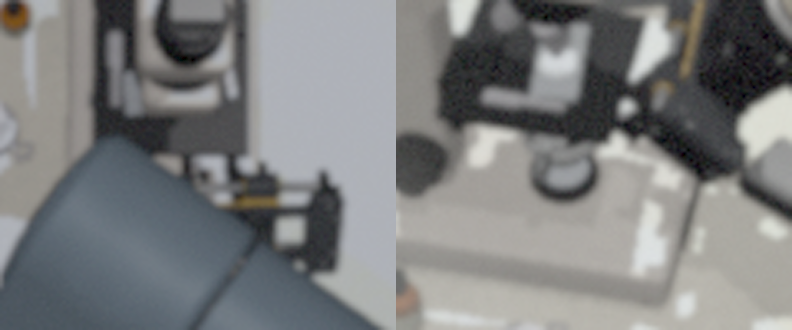

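The forearm hides the ball from above, but the contact force (2.6 N, the lever's drag) shows it is being pushed. Continuing to the stop.

Call:
{"fn": "step_arm", "kwargs": {
  "rows": "0.06 -0.1 0 0 0 0 -0.35; 0.06 -0.1 0 0 0 0 -0.35"
}}

```text
clock: 5.2
ee_pos: [0.6062, -0.1597, 0.0891]
ee_rot: [0.929, -0.005, 0.369, -0.016]
force: [-8.3, 9.6, 2.4]
grip_width: 0.325
finger_force: 5.0
```

Call:
{"fn": "step_arm", "kwargs": {
  "rows": "0.03 -0.07 0 0 0 0 -0.35"
}}

```text
clock: 5.3
ee_pos: [0.6063, -0.1599, 0.0889]
ee_rot: [0.929, -0.004, 0.369, -0.017]
force: [-8.3, 11.5, 3.8]
grip_width: 0.326
finger_force: 5.7
```

Call:
{"fn": "step_arm", "kwargs": {
  "rows": "0.03 -0.07 0 0 0 0 -0.35"
}}

```text
clock: 5.4
ee_pos: [0.6064, -0.1604, 0.0886]
ee_rot: [0.93, -0.003, 0.368, -0.018]
force: [-9.4, 14.1, 2.8]
grip_width: 0.324
finger_force: 7.2
```

Lever is hard against its stop where predicted. Release and retreat.

Call:
{"fn": "step_arm", "kwargs": {
  "rows": "-0.06 0.2 0 0 0 0 -0.35; 0 0.15 0 0 0 0 -0.35; 0 0 0 0 0 0 -0.35"
}}

```text
clock: 5.7
ee_pos: [0.6088, -0.156, 0.0904]
ee_rot: [0.928, -0.007, 0.371, -0.014]
force: [-0.3, 0.2, 0.7]
grip_width: 0.331
finger_force: 0.3
```

Call:
{"fn": "step_arm", "kwargs": {
  "rows": "-0.3 0 0.32 0 0 0 -0.35; -0.5 0 0.53 0 0 0 -0.35; -0.6 0 0.64 0 0 0 -0.35; -0.6 0 0.64 0 0 0 -0.35; -0.6 0 0.64 0 0 0 -0.35; -0.6 0 0.64 0 0 0 -0.35; -0.2 0.5 0.8 0 0.2 0 -0.35; -0.2 0.7 0.8 0 0.2 0 -0.35; 0 0.8 0.4 0 0.2 0 -0.35; 0 0.8 0 0 0.2 0 -0.35"
}}

```text
clock: 6.7
ee_pos: [0.5087, -0.1048, 0.2153]
ee_rot: [0.959, -0.001, 0.281, -0.039]
force: [-1.3, 0.7, -0.7]
grip_width: 0.323
finger_force: 0.0
```

Run:
```python
from h import *
s=bot.sense(); print(s["ee_pos"],s["qpos"],s["force"])
a=bot.snapshot("top"); b=bot.snapshot("side")
cv2.imwrite("pics/t2.png",a);cv2.imwrite("pics/s2.png",b)
a=cv2.resize(a[190:290,300:420],None,fx=3.3,fy=3.3,interpolation=cv2.INTER_CUBIC)
b=cv2.resize(b[170:270,250:370],None,fx=3.3,fy=3.3,interpolation=cv2.INTER_CUBIC)
cv2.imwrite("pics/af.png",np.clip(255*(np.hstack([a,b])/255.)**.6,0,255).astype(np.uint8))
print(proj("side",np.array([.5935,-.1523,.105])),proj("top",np.array([.5935,-.1523,.105])))
```

```text
[ 0.5087409  -0.10475529  0.21533049] [-0.66190844  0.29149996  2.10842311  0.93783294  0.5045142   0.12613723] [-1.26772195  0.67110656 -0.69755393]
[322.89815265 201.58961081] [362.24442804 241.50900058]
```

View pics/af.png

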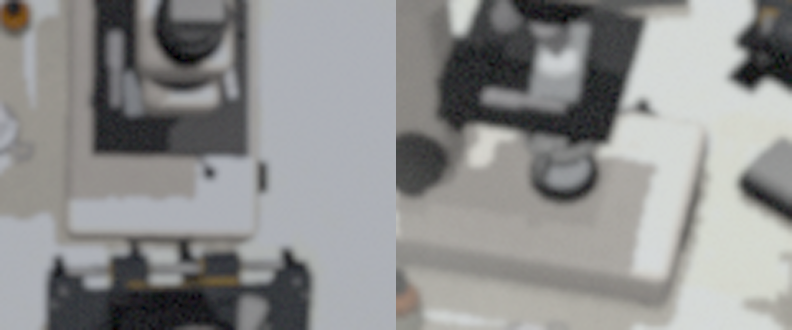

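Top crop shows the ball at (209,172) → pixel (363,242), the predicted open-stop position (362,241.5); the microscope has not moved. Now to the slider side.

Call:
{"fn": "step_arm", "kwargs": {
  "rows": "-0.2 0.3 0.9 0 0.27 0 -0.35; -0.2 0.5 0.9 0 0.27 0 -0.35; -0.2 0.8 0.7 0 0.27 0 -0.35; -0.2 0.8 0.5 0 0.27 0 -0.35; 0 0.8 0 0 0 0.27 -0.35; 0 0.8 0 0 0 0.27 -0.35; 0 0.8 0 0 0 0.27 -0.35; 0 0.8 0 0 0 0.27 -0.35; 0 0.8 0 0 0 0.27 -0.35; 0 0.8 0 0 0 0.27 -0.35"
}}

```text
clock: 7.8
ee_pos: [0.5001, 0.1045, 0.2674]
ee_rot: [0.901, 0.413, 0.074, -0.105]
force: [0.1, -0.2, 0.3]
grip_width: 0.329
finger_force: 0.0
```

Call:
{"fn": "step_arm", "kwargs": {
  "rows": "0 0.4 0 0 0 0.27 -0.35; 0 0.4 0 0 0 0.27 -0.35; 0 0.3 0 0 0 0.27 -0.35; 0 0.3 0 0 0 0.27 -0.35; 0 0.2 0 0 0 0.25 -0.35; 0 0 0 0 0 0 -0.35; 0 0 0 0 0 0 -0.35"
}}

```text
clock: 8.5
ee_pos: [0.5001, 0.1516, 0.2671]
ee_rot: [0.709, 0.693, 0.035, -0.123]
force: [-0.1, -0.4, 0.1]
grip_width: 0.325
finger_force: 0.0
```

Run:
```python
from h import *
s=bot.sense(); R=Ro.from_quat(s["ee_rot"]); print(s["ee_pos"],s["qpos"]); print(R.as_matrix().round(3))
y=-.03; c=np.sqrt(.5); Ry=Ro.from_euler('z',y)
z=Ry.apply([0,-c,-c]); yy=Ry.apply([1,0,0]); T=Ro.from_matrix(np.c_[np.cross(yy,z),yy,z])
print(np.degrees((T*R.inv()).as_rotvec()))
```

```text
[0.50014761 0.1515967  0.26709923] [-0.05105461  0.37705573  1.59586174  0.2251818   1.31140282 -0.10195097]
[[ 0.036  0.992 -0.122]
 [ 0.975 -0.008  0.222]
 [ 0.219 -0.127 -0.967]]
[-57.81458706  -5.52994253   2.53889066]
```

Call:
{"fn": "step_arm", "kwargs": {
  "rows": "0.5 -0.1 0 -0.24 -0.023 0.01 -0.35; 0.5 -0.1 0 -0.24 -0.023 0.01 -0.35; 0.6 -0.2 0 -0.24 -0.023 0.01 -0.35; 0.6 -0.2 0 -0.24 -0.023 0.01 -0.35; 0.7 -0.2 0 -0.24 -0.023 0.01 -0.35; 0.7 -0.2 0 -0.24 -0.023 0.01 -0.35; 0.7 -0.2 0 -0.24 -0.023 0.01 -0.35; 0.7 -0.2 0 -0.24 -0.023 0.01 -0.35; 0 0 0 0 0 0 -0.35; 0 0 0 0 0 0 -0.35"
}}

```text
clock: 9.5
ee_pos: [0.6494, 0.1094, 0.266]
ee_rot: [0.664, 0.644, -0.275, 0.264]
force: [0.1, -0.2, -0.5]
grip_width: 0.327
finger_force: 0.0
```

```bash
cat >> h.py <<'E'
def rep():
    s=bot.sense(); R=Ro.from_quat(s["ee_rot"]); print(s["ee_pos"].round(4) if hasattr(s["ee_pos"],'round') else s["ee_pos"],np.round(s["qpos"],2),np.round(s["force"],1)); print(R.as_matrix().round(3))
    Ry=Ro.from_euler('z',-.03); c=np.sqrt(.5)
    z=Ry.apply([0,-c,-c]); yy=Ry.apply([1,0,0]); T=Ro.from_matrix(np.c_[np.cross(yy,z),yy,z])
    print(((T*R.inv()).as_rotvec()*180/np.pi).round(2), "to tab", (np.array([.6518,-.060,.129])+.0187*z-s["ee_pos"])*1e3)
E
python3 -c "from h import *; rep()"
```

```text
[0.6494 0.1094 0.266 ] [ 0.31  0.72  1.17 -0.73  1.57  0.46] [ 0.1 -0.2 -0.5]
[[ 0.02   0.999 -0.025]
 [ 0.709 -0.032 -0.704]
 [-0.705 -0.004 -0.71 ]]
[-0.22 -0.22  0.1 ] to tab [   1.96640197 -182.61148279 -150.25555575]
```

Call:
{"fn": "step_arm", "kwargs": {
  "rows": "0.06 -0.8 -0.57 0 0 0 -0.35; 0 -0.8 -0.57 0 0 0 -0.35; 0 -0.8 -0.57 0 0 0 -0.35; 0 -0.8 -0.57 0 0 0 -0.35; 0 -0.8 -0.57 0 0 0 -0.35; 0 0 0 0 0 0 -0.35; 0 0 0 0 0 0 -0.35"
}}

```text
clock: 10.2
ee_pos: [0.6517, -0.0113, 0.1834]
ee_rot: [0.665, 0.643, -0.274, 0.265]
force: [0.5, 0.6, 0.7]
grip_width: 0.326
finger_force: 0.0
```

Run:
```python
from h import *
rep()
a=bot.snapshot("top"); b=bot.snapshot("side")
a=cv2.resize(a[180:280,270:390],None,fx=3.3,fy=3.3,interpolation=cv2.INTER_CUBIC)
b=cv2.resize(b[170:270,250:370],None,fx=3.3,fy=3.3,interpolation=cv2.INTER_CUBIC)
cv2.imwrite("pics/pre2.png",np.clip(255*(np.hstack([a,b])/255.)**.6,0,255).astype(np.uint8))
```

```text
[ 0.6517 -0.0113  0.1834] [ 0.14  0.76  1.36 -0.8   1.3   0.51] [0.5 0.6 0.7]
[[ 0.024  0.999 -0.023]
 [ 0.709 -0.033 -0.704]
 [-0.705  0.001 -0.71 ]]
[-0.2   0.04  0.19] to tab [ -0.28626144 -61.88407245 -67.59336946]
```

View pics/pre2.png

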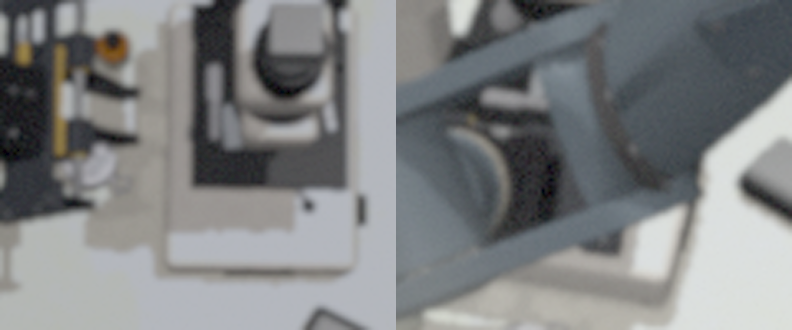

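Fingertips at crop (138, 93/137), centred on the tab's line and clear of the stage edge (col 192), bottle and tally. Going in along the tool axis.

Call:
{"fn": "step_arm", "kwargs": {
  "rows": "0 -0.5 -0.58 0 0 0 -0.35; 0 -0.5 -0.56 0 0 0 -0.35; 0 -0.5 -0.55 0 0 0 -0.35; 0 -0.53 -0.55 0 0 0 -0.35; 0 0 0 0 0 0 -0.35; 0 0 0 0 0 0 -0.35"
}}

```text
clock: 10.9
ee_pos: [0.6527, -0.0702, 0.1156]
ee_rot: [0.663, 0.644, -0.274, 0.266]
force: [0.8, 1.3, 0.6]
grip_width: 0.324
finger_force: 0.0
```

Call:
{"fn": "step_arm", "kwargs": {
  "rows": "0 0 0 0 0 0 -1; 0 0 0 0 0 0 -1; 0 0 0 0 0 0 -1; 0 0 0 0 0 0 -1",
  "force": 5
}}

```text
clock: 11.3
ee_pos: [0.6506, -0.0702, 0.1155]
ee_rot: [0.664, 0.643, -0.275, 0.265]
force: [-4.6, 2.3, 4.3]
grip_width: 0.115
finger_force: 5.0
```

Gripped a 10 mm thing: the tab. Ease the sideways offset, then grip firmly and pull.

Call:
{"fn": "step_arm", "kwargs": {
  "rows": "-0.06 0 0 0 0 0 -1; 0 0 0 0 0 0 -1"
}}

```text
clock: 11.5
ee_pos: [0.6506, -0.0703, 0.1155]
ee_rot: [0.663, 0.644, -0.274, 0.266]
force: [-0.8, 3.5, 3.6]
grip_width: 0.115
finger_force: 5.0
```

Call:
{"fn": "step_arm", "kwargs": {
  "rows": "0 0 0 0 0 0 -1; 0 0 0 0 0 0 -1; 0 0 0 0 0 0 -1",
  "force": 40
}}

```text
clock: 11.8
ee_pos: [0.6505, -0.0711, 0.1155]
ee_rot: [0.663, 0.643, -0.274, 0.266]
force: [-1.8, 4.0, 5.4]
grip_width: 0.108
finger_force: 40.0
```

Call:
{"fn": "step_arm", "kwargs": {
  "rows": "0.002 0.08 0 0 0 0 -1; 0.002 0.08 0 0 0 0 -1; 0.002 0.08 0 0 0 0 -1; 0.002 0.08 0 0 0 0 -1; 0.002 0.08 0 0 0 0 -1"
}}

```text
clock: 12.3
ee_pos: [0.651, -0.0598, 0.1155]
ee_rot: [0.663, 0.643, -0.275, 0.266]
force: [-0.4, -4.6, 4.4]
grip_width: 0.108
finger_force: 40.0
```

Call:
{"fn": "step_arm", "kwargs": {
  "rows": "0.002 0.08 0 0 0 0 -1; 0.002 0.08 0 0 0 0 -1; 0.002 0.08 0 0 0 0 -1; 0.002 0.08 0 0 0 0 -1"
}}

```text
clock: 12.7
ee_pos: [0.6513, -0.0512, 0.1155]
ee_rot: [0.663, 0.643, -0.275, 0.266]
force: [-1.3, -3.7, 5.5]
grip_width: 0.113
finger_force: 40.0
```

Call:
{"fn": "step_arm", "kwargs": {
  "rows": "0.002 0.08 0 0 0 0 -1; 0.002 0.08 0 0 0 0 -1; 0.002 0.08 0 0 0 0 -1; 0.002 0.08 0 0 0 0 -1"
}}

```text
clock: 13.1
ee_pos: [0.6517, -0.0416, 0.1154]
ee_rot: [0.663, 0.643, -0.275, 0.266]
force: [0.2, -3.8, 5.6]
grip_width: 0.105
finger_force: 40.0
```

Call:
{"fn": "step_arm", "kwargs": {
  "rows": "0.002 0.08 0 0 0 0 -1; 0.002 0.08 0 0 0 0 -1; 0.002 0.08 0 0 0 0 -1; 0.002 0.08 0 0 0 0 -1"
}}

```text
clock: 13.5
ee_pos: [0.6521, -0.0323, 0.1156]
ee_rot: [0.663, 0.643, -0.275, 0.267]
force: [2.1, -14.3, 1.4]
grip_width: 0.109
finger_force: 40.0
```

Call:
{"fn": "step_arm", "kwargs": {
  "rows": "0.002 0.08 0 0 0 0 -1; 0.002 0.05 0 0 0 0 -1"
}}

```text
clock: 13.7
ee_pos: [0.6522, -0.0285, 0.1154]
ee_rot: [0.663, 0.643, -0.275, 0.267]
force: [-0.5, -2.8, 5.9]
grip_width: 0.107
finger_force: 40.0
```

Last click passed at ~39 mm of travel; now on to the dead stop.

Call:
{"fn": "step_arm", "kwargs": {
  "rows": "0.002 0.05 0 0 0 0 -1; 0.002 0.05 0 0 0 0 -1"
}}

```text
clock: 13.9
ee_pos: [0.6522, -0.028, 0.1156]
ee_rot: [0.662, 0.643, -0.277, 0.268]
force: [1.9, -20.9, -0.9]
grip_width: 0.11
finger_force: 40.0
```

Call:
{"fn": "step_arm", "kwargs": {
  "rows": "0.002 0.05 0 0 0 0 -1; 0 0 0 0 0 0 -1"
}}

```text
clock: 14.1
ee_pos: [0.6522, -0.028, 0.1156]
ee_rot: [0.662, 0.642, -0.278, 0.268]
force: [1.8, -22.1, 0.3]
grip_width: 0.109
finger_force: 40.0
```

Stopped dead at full travel. Unload, then open.

Call:
{"fn": "step_arm", "kwargs": {
  "rows": "0 -0.06 0 0 0 0 -1; 0 -0.04 0 0 0 0 -1; 0 0 0 0 0 0 -1"
}}

```text
clock: 14.4
ee_pos: [0.6522, -0.0281, 0.1155]
ee_rot: [0.663, 0.643, -0.276, 0.267]
force: [1.8, -11.9, 2.4]
grip_width: 0.114
finger_force: 40.0
```

Call:
{"fn": "step_arm", "kwargs": {
  "rows": "0 -0.05 0 0 0 0 -1; 0 0 0 0 0 0 -1"
}}

```text
clock: 14.6
ee_pos: [0.6522, -0.0282, 0.1155]
ee_rot: [0.663, 0.643, -0.275, 0.267]
force: [1.0, -7.9, 4.4]
grip_width: 0.111
finger_force: 40.0
```

Call:
{"fn": "step_arm", "kwargs": {
  "rows": "0 0 0 0 0 0 -0.35; 0 0 0 0 0 0 -0.35; 0 0 0 0 0 0 -0.35; 0 0 0 0 0 0 -0.35"
}}

```text
clock: 15.0
ee_pos: [0.6516, -0.0256, 0.114]
ee_rot: [0.663, 0.644, -0.274, 0.265]
force: [0.3, 0.5, 0.2]
grip_width: 0.305
finger_force: 0.0
```

Call:
{"fn": "step_arm", "kwargs": {
  "rows": "0 0.25 0.25 0 0 0 -0.35; 0 0.4 0.4 0 0 0 -0.35; 0 0.6 0.6 0 0 0 -0.35; 0 0.6 0.6 0 0 0 -0.35; 0 0.6 0.6 0 0 0 -0.35; 0 0.6 0.6 0 0 0 -0.35; 0 0.7 0.6 0 0 0 -0.35; -0.3 0.8 0.3 0 0 0 -0.35; -0.3 0.8 0.3 0 0 0 -0.35; -0.3 0.8 0.3 0 0 0 -0.35"
}}

```text
clock: 16.0
ee_pos: [0.6242, 0.1605, 0.253]
ee_rot: [0.663, 0.644, -0.273, 0.266]
force: [0.1, 0.6, 0.1]
grip_width: 0.323
finger_force: 0.0
```

Call:
{"fn": "step_arm", "kwargs": {
  "rows": "-0.8 0.5 0 0 0 0 -0.35; -0.8 0.5 0 0 0 0 -0.35; -0.8 0.5 0 0 0 0 -0.35; -0.8 0.5 0 0 0 0 -0.35; -0.8 0.5 0 0 0 0 -0.35; -0.8 0.5 0 0 0 0 -0.35; 0 0 0 0 0 0 -0.35; 0 0 0 0 0 0 -0.35"
}}

```text
clock: 16.8
ee_pos: [0.4806, 0.2496, 0.2523]
ee_rot: [0.663, 0.645, -0.273, 0.266]
force: [0.4, 0.3, -0.0]
grip_width: 0.323
finger_force: 0.0
```

Run:
```python
from h import *
s=bot.sense(); print(s["clock"],s["ee_pos"],s["force"])
O=np.array([.650,-.118,0]);R=Ro.from_euler('z',-.03)
print("tab", [proj(n,O+R.apply([0,.099,.127])) for n in("top","side")])
A=bot.snapshot("top"); B=bot.snapshot("side")
a=cv2.resize(A[180:310,270:390],None,fx=3.3,fy=3.3,interpolation=cv2.INTER_CUBIC)
b=cv2.resize(B[160:290,240:360],None,fx=3.3,fy=3.3,interpolation=cv2.INTER_CUBIC)
cv2.imwrite("pics/end.png",np.clip(255*(np.hstack([a,b])/255.)**.6,0,255).astype(np.uint8))
A0=cv2.imread("pics/top0.png")
for nm,sl in(("foot front",np.s_[245:275,330:372]),("bottle/tally",np.s_[185:240,285:316]),("mouse",np.s_[270:315,345:390]),("head",np.s_[175:215,340:372])):
    print(nm,cv2.phaseCorrelate(cv2.cvtColor(A0[sl],6).astype(np.float32),cv2.cvtColor(A[sl],6).astype(np.float32)))
```

```text
16.8 [0.48058824 0.24955272 0.2522843 ] [ 0.40424794  0.28692736 -0.00258678]
tab [array([312.81274424, 219.76998907]), array([288.52679013, 233.03513821])]
foot front ((0.48986254042625177, 0.07352867304915023), 0.9471864882221929)
bottle/tally ((-0.06580259342905492, -0.08882808713853763), 0.8913727664699157)
mouse ((0.5511997245951505, 0.4427485616913778), 1.013976059195436)
head ((-0.045919746962429286, -0.025623271895668154), 0.9721986822783947)
```

View pics/end.png

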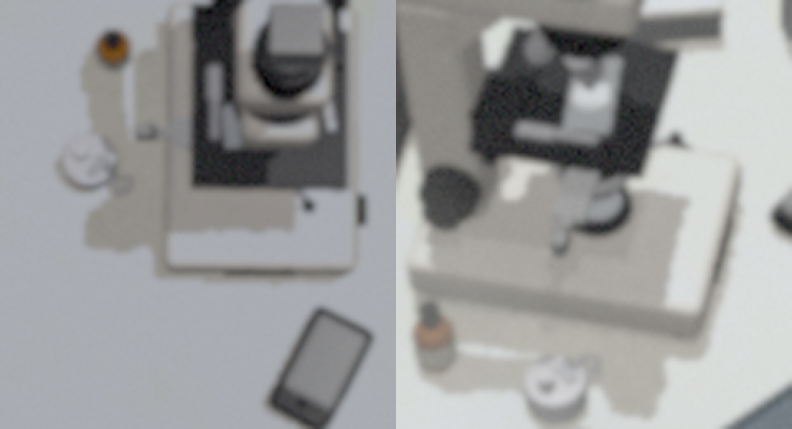

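The final view shows the tab drawn out at crop (147,131), the iris ball at its open stop (307,204), and the microscope, chamber, bottle, tally and mouse where they were. Handing in.

```bash
python3 -c "
from plant import bot
print(bot.hand_in())"
```

```text
the job is handed in; nothing more can be done
None
```

The job is handed in: the phase slider is drawn out to its end stop and the iris lever is swung round to its open stop. Both are released. In the final pictures the microscope, counting chamber, mouse, tally and bottle are where they started. It took 16.8 s of the 72 s; no verdict came back.

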